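# Clip the blue speaker driver into its enclosure

### The arm

A 6-joint arm with a two-finger parallel gripper is mounted at the origin on the work surface. World frame = base frame: x ahead of the robot, y to its left, z up, the work surface at z = 0. Lengths are in m, angles in rad, forces in N, time in s.
With the tool pointing down it reaches from about 0.35 to 0.725 m from the base axis. Payload 6 kg.
Tool frame: the origin (TCP) lies at the very end of the fingers, on their centre line; the grasp point (between the pads) lies 19 mm behind it; z points along the fingers, y is the line along which they close (so a half turn about z gives the same grasp; the last joint's range is limited). The gripper opens to 85 mm and grips with 20 to 120 N. Pads are 22 mm wide; open, the fingers measure 114 mm over their backs; the gripper's body (76 mm by 85 mm) begins 54 mm behind the grasp point. The pads swing forward as they close: fully open they stand 13 mm farther back than shut.
Start: joints at [1.649, 0.04, 0.085, 0, -1.615, -0.334], TCP at [0.152, 0.58, 0.231] pointing down, gripper open.
Joint ranges: [-2.56, 2.56], [-1.29, 2.01], [-1.08, 1.49], [-3.29, 1.98], [-2.81, -0.18], [-2.99, 2.99]. Speed limits (rad/s): [2.57, 2.57, 3.01, 3.14, 3.14, 3.14].

### API

Orientations are given as a 3x3 rotation matrix whose columns are the frame's x, y, z axes.
In Python, from station import status, viewer, workorder gives the robot as it stands.
- The arm moves only by the tool servo_tool, never from a script. Its arguments are lists of equal length, an entry for each row: "fingers": the opening in per cent of the stroke, from 0 (shut) to 100 (fully open); "delta_pos": the shift along the tool's x, y, z normalised to -1 to 1, where 1 is 0.04 m, a list of three; "roll": the turn about the tool's z normalised to -1 to 1, where 1 is 120 degrees. A call has 1 to 20 rows; each row shifts and turns the commanded pose from where the row before left it, along the tool's axes as they then stand; what a row does not reach is not made up. A row lasts 1/12 s, in which the tool goes at most 41.7 mm and 7.16 degrees, less where a joint would pass 70% of its speed; a pose out of reach is approached as far as the arm can. A call with a number of a shift or a turn outside -1 to 1 is refused whole. A call with a gripper value outside its range is refused whole. The fingers move at their own pace and stop on an object; "grip_force" is the grip in N (left out, the last holds). Time passes only in rows, so rows that do not move let the fingers close. It gives the time, the measured TCP pose, the force, the opening and the grip force at its end, in the units of the state.
- status.sense(): the state, without advancing time (a new reading comes with each control period).
- viewer.capture(name): name is "scene" or "top" or "wrist"; returns the picture (480x640x3 uint8, blue, green, red); there is no depth.
- viewer.camera_info(name): a dict with "fx", "fy", "cx", "cy" (pixels), "rvec" (rotation vector, rad) and "tvec" (3), from world to camera coordinates, as OpenCV has them; the wrist camera has in their place "hand_eye" (4x4, takes a point from camera to tool coordinates, whose origin is the TCP and whose axes are the flange's). Camera axes: x right, y down, z forward; pixel columns grow to the right and rows downward; lengths in m; the calibration is good to about 2 mm. A picture is of the moment at which its call begins: read the wrist's pose just before it. camera_info takes no time and is no camera call.
- workorder.close_job(): hands the job in; it is judged then, once.
The state is a dict: "clock": time; "joint_pos": joint angles; "joint_vel": joint speeds; "joint_efforts": joint torques, N m; "ee_pos": TCP position; "tcp_rot": TCP orientation; "force": force on the tool from outside, world axes, zero at the start; "moment": the same for the moment, N m; "gripper_width": finger opening in m; "grasp_force": force on a finger pad.
Only numpy, scipy, OpenCV 4.12 (cv2) and the standard library are available. Lean on these libraries where they do the work, as an engineer would, in place of code of your own. Each camera call takes 0.05 s, during which the arm holds its last target. There are 200 camera calls.

### The job

Refit the TV's speaker: take the large driver with the blue magnet by its magnet, tilt it 15 to 20 degrees so that the edge on the orange tongue's side is low, and slip that edge into the round recess of the white speaker enclosure, under the tongue. Then level it so that it lies flat on the floor of the recess, and only then let go of it. Leave the large driver with the black magnet and the small blue driver where they are.

Things in the scene. Friction and masses are not known exactly. Their poses are not given: they have to be found in the camera images.
- driver: The driver to fit: loudspeaker lying face down, 160 g. Black round flange 80 mm across, 5 mm thick; steel step 53 mm across up to 10 mm above the underside; blue upright magnet cylinder 34 mm across from 10 to 44 mm above the underside (grip it from above). Origin: centre of the flat underside; z up along the magnet. Yaw does not matter. Starts in one of three places beside the enclosure.
- seat (a point): Centre of the recess floor in the fixed white enclosure (160 x 150 mm in x, y); z up. Recess 92 mm across, 14 mm deep; the floor is a ledge around a dark hole 64 mm across. A fixed orange tongue, 40 mm wide in y, 4 mm thick, lies on the top on the +x side, its tip at x = +30 mm, its underside 14 mm above this point. The fitted driver's origin lies here within 6 mm of play, edge under the tongue.
- old_driver: Bystander: driver of the same size and shape as the one to fit, but with a black magnet. Origin: centre of the underside. Not to be moved.
- small_driver: Bystander: small driver with a blue magnet, flange 56 mm in diameter, 34 mm tall overall, magnet 34 mm in diameter. Origin: centre of the underside. Not to be moved.

How it is judged:
On the way, in this order (a step that is already met when the one before it is completed fails the run):
1. the driver is over the recess, tilted by more than 0.15 rad, with its lower edge inside the recess (origin less than 20 mm above the recess floor and within 18 mm of its centre) (angle between driver's own z axis and vertical above 0.15 rad and z of driver in the frame of seat below 0.02 m and horizontal distance between driver and seat below 0.018 m), for 0.1 s.
2. the driver is level (within 0.12 rad) and down in the recess (origin less than 8 mm above its floor, within 12 mm of its centre) while the fingers still hold it (angle between driver's own z axis and vertical below 0.12 rad and z of driver in the frame of seat below 0.008 m and horizontal distance between driver and seat below 0.012 m and contact force between the fingers and driver above 1 N), for 0.1 s.
At the end, for the whole second after the job is handed in: The blue driver lies flat (within 0.09 rad) on the floor of the recess (its underside within 4 mm of the floor, its centre within 10 mm of the seat's), its edge under the tongue, released and at rest; the other two drivers are where they were (angle between driver's own z axis and vertical below 0.09 rad and z of driver in the frame of seat between -0.004 and 0.004 m and horizontal distance between driver and seat below 0.01 m and linear speed of driver below 0.02 m/s); the robot touches nothing.
It fails at once if the black-magnet driver is moved by more than 25 mm (distance of old_driver from where it was at the start of the episode above 0.025 m).
It fails at once if the small driver is moved by more than 25 mm (distance of small_driver from where it was at the start of the episode above 0.025 m).
It also fails if it takes over 45 s, if anything falls off the work surface, if the arm or the gripper's body presses on something with over 40 N, if the wrist force passes 120 N, or if a joint passes its speed limit or range.

## Working session

There is one attempt and no reset: what is moved stays moved. The work goes in short steps, Python scripts to look and compute and a tool call to move; the robot and the scene stay as the last step left them, time stands still between calls to the robot, and variables do not carry over. Pictures are saved under pics/ and viewed, at most 10 in all, crops included, and the job is handed in when it is done.

Besides the shell and the picture viewer there is one more tool, called after ">>>" as a command line: name --pt "numbers of a row" for each row, then --argument value for the rest. servo_tool: Moves the arm, as the interface text tells. Scaled input: -1 to 1 covers 0.04 m each way for a shift and 120 degrees each way for a turn. Its arguments: {"type":"object","properties":{"fingers":{"type":"array","items":{"type":"number"}},"delta_pos":{"type":"array","items":{"type":"array","items":{"type":"number"}}},"roll":{"type":"array","items":{"type":"number"}},"grip_force":{"type":"number"}},"required":["fingers","delta_pos","roll"]}

```bash
mkdir -p pics; cat > h.py <<'E'
import numpy as np, cv2
from station import status, viewer, workorder
def K(i): return np.array([[i['fx'],0,i['cx']],[0,i['fy'],i['cy']],[0,0,1.]])
def cam(name):
    i=viewer.camera_info(name)
    if 'hand_eye' in i:
        s=status.sense(); H=np.array(i['hand_eye']); R=np.array(s['tcp_rot'])
        return K(i), R@H[:3,:3], np.array(s['ee_pos'])+R@H[:3,3]
    R,_=cv2.Rodrigues(np.array(i['rvec'],float)); return K(i),R.T,-R.T@np.array(i['tvec'],float).ravel()
def ray(c,uv,z):
    k,R,o=c; d=R@np.linalg.inv(k)@np.array([uv[0],uv[1],1.]); return o+d*(z-o[2])/d[2]
def proj(c,p):
    k,R,o=c; q=k@R.T@(np.array(p)-o); return q[:2]/q[2]
E
python3 - <<'E'
from h import *
s=status.sense(); print({k:np.round(s[k],3).tolist() for k in s})
for n in ['top','scene','wrist']:
    c=cam(n); im=viewer.capture(n); cv2.imwrite(f'pics/{n}0.png',im)
    print(n,c[2].round(3),c[1][:,2].round(3))
    h=cv2.cvtColor(im,cv2.COLOR_BGR2HSV)
    for nm,lo,hi in [('blue',(100,110,50),(130,255,255)),('orange',(5,140,100),(20,255,255))]:
        m=cv2.inRange(h,lo,hi); N,_,st,ce=cv2.connectedComponentsWithStats(m)
        for j in range(1,N):
            if st[j,4]>80: print(nm,st[j],ce[j].round(1),ray(c,ce[j],0.044 if nm=='blue' else 0.03).round(3))
a=np.hstack([cv2.imread(f'pics/{n}0.png') for n in ['top','scene']])
cv2.imwrite('pics/a.png',cv2.resize(a,(800,300),interpolation=cv2.INTER_AREA))
E
```

```text
{'clock': 0.0, 'joint_pos': [1.649, 0.041, 0.084, -0.0, -1.615, -0.334], 'joint_vel': [-0.001, -0.0, 0.0, 0.003, -0.001, -0.001], 'joint_efforts': [-0.002, -36.821, 34.74, 6.932, -0.005, 0.0], 'ee_pos': [0.152, 0.58, 0.23], 'tcp_rot': [[0.967, -0.253, -0.0], [-0.253, -0.967, -0.002], [0.0, 0.002, -1.0]], 'force': [-0.476, 0.149, -0.796], 'moment': [-0.051, -0.003, 0.032], 'grasp_force': 0.0, 'gripper_width': 0.085}
top [0.32  0.016 1.019] [ 0.183  0.002 -0.983]
blue [161 191  14  14 143] [167.4 197.7] [0.588 0.332 0.044]
blue [450 214  20  17 242] [459.9 222.1] [ 0.531 -0.284  0.044]
blue [ 495  278   65   53 2468] [527.2 304.1] [ 0.359 -0.41   0.044]
orange [409  78  26  10 199] [421.3  82.1] [ 0.856 -0.221  0.03 ]
orange [429 109  14  13 148] [435.3 115.3] [ 0.776 -0.248  0.03 ]
orange [140 113  14  12 148] [146.7 118.4] [0.774 0.392 0.03 ]
orange [330 203  21  20 326] [339.8 212.9] [ 0.555 -0.033  0.03 ]
scene [0.963 0.409 0.866] [-0.463 -0.362 -0.809]
blue [  84    0  129  112 6117] [138.9  34.6] [ 0.213 -0.876  0.044]
blue [ 188  107   55   43 1298] [215.3 128. ] [ 0.379 -0.397  0.044]
blue [196 177  17  20 252] [204.2 186.8] [ 0.535 -0.279  0.044]
blue [419 350  21  22 343] [429.2 360.3] [0.595 0.333 0.044]
orange [104 202  28  30 134] [118.9 218.3] [ 0.703 -0.376  0.03 ]
orange [269 236  27  21 297] [282.3 245.7] [ 0.55 -0.04  0.03]
wrist [0.232 0.559 0.373] [-0.313  0.08  -0.946]
blue [ 120    0   45   83 2105] [143.9  38.1] [0.335 0.686 0.044]
blue [   0  138   42   89 1926] [ 13.6 191.4] [0.244 0.867 0.044]
orange [ 113  440   47   40 1028] [135.  464.4] [-0.148  0.923  0.03 ]
```

View pics/top0.png

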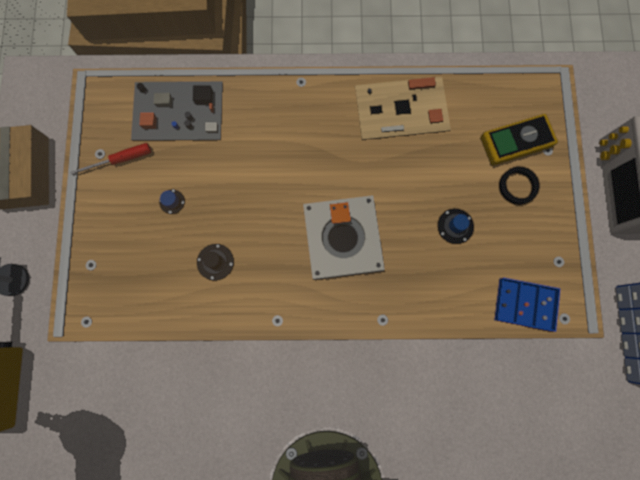

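View pics/scene0.png

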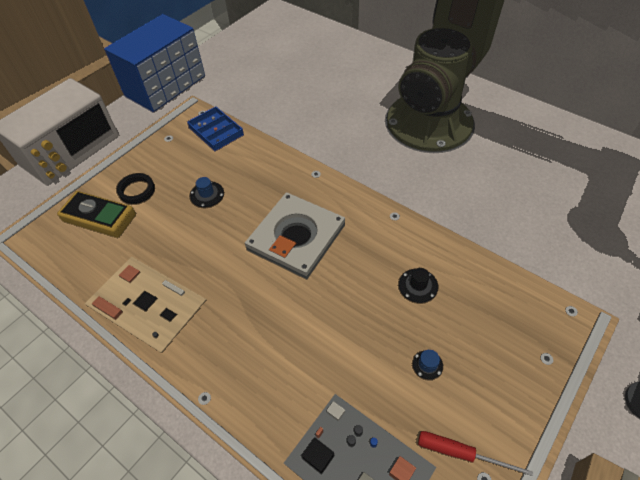

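```bash
python3 - <<'E'
from h import *
T={}
for n in ['top','scene']: T[n]=(cam(n),cv2.imread(f'pics/{n}0.png'))
def tri(a,b):
    A=np.zeros((3,3));B=np.zeros(3)
    for n,uv in (('top',a),('scene',b)):
        k,R,o=T[n][0]; d=R@np.linalg.inv(k)@np.array([*uv,1.]); d/=np.linalg.norm(d); P=np.eye(3)-np.outer(d,d); A+=P;B+=P@o
    return np.linalg.solve(A,B)
print('tongue',tri((339.8,212.9),(282.3,245.7)),'drv',tri((459.9,222.1),(204.2,186.8)))
for n in T:
    c,im=T[n]; h=cv2.cvtColor(im,cv2.COLOR_BGR2HSV)
    m=cv2.inRange(h,(0,0,140),(180,45,255)); cs,_=cv2.findContours(m,cv2.RETR_EXTERNAL,cv2.CHAIN_APPROX_NONE)
    u0=(343,237) if n=='top' else (295,235)
    cs=[k for k in cs if cv2.pointPolygonTest(k,u0,False)>=0 and cv2.contourArea(k)>2000]
    for k in cs:
        q=cv2.approxPolyDP(cv2.convexHull(k),8,True)[:,0]
        print(n,cv2.contourArea(k),q.tolist()); 
        for z in (0.03,0.04,0.05): print(z,[ray(c,p,z)[:2].round(3).tolist() for p in q])
E
```

```text
tongue [ 0.55400097 -0.03359552  0.03911227] drv [ 0.53165015 -0.28521438  0.03711321]
scene 4108.0 [[285, 193], [343, 217], [306, 271], [245, 242]]
0.03 [[0.434, -0.128], [0.414, 0.018], [0.57, 0.039], [0.589, -0.109]]
0.04 [[0.441, -0.122], [0.421, 0.023], [0.575, 0.043], [0.593, -0.103]]
0.05 [[0.447, -0.115], [0.427, 0.027], [0.579, 0.048], [0.598, -0.097]]
```

>>> servo_tool --fingers '[100, 100, 100, 100, 100, 100, 100, 100, 100, 100, 100, 100, 100, 100, 100, 100, 100, 100, 100, 100]' --pt "0 0 0" --pt "0 0 0" --pt "0 0 0" --pt "0 0 0" --pt "0.66 0.75 0" --pt "0.66 0.75 0" --pt "0.66 0.75 0" --pt "0.66 0.75 0" --pt "0.66 0.75 0" --pt "0.66 0.75 0" --pt "0.66 0.75 0" --pt "0.66 0.75 0" --pt "0.66 0.75 0" --pt "0.66 0.75 0" --pt "0 0.75 0" --pt "0 0.75 0" --pt "0 0.75 0" --pt "0 0.75 0" --pt "0 0.75 0" --pt "0 0.75 0" --roll '[-0.0463, -0.0463, -0.0463, -0.0463, 0, 0, 0, 0, 0, 0, 0, 0, 0, 0, 0, 0, 0, 0, 0, 0]'

```text
clock: 1.82
ee_pos: [0.4765, 0.1379, 0.2311]
tcp_rot: [[0.991, 0.132, -0.0], [0.132, -0.991, -0.0], [-0.0, 0.0, -1.0]]
force: [1.0, 0.7, 0.5]
gripper_width: 0.0854
grasp_force: 0.0
```

>>> servo_tool --fingers '[100, 100, 100, 100, 100, 100, 100, 100, 100]' --pt "0.12 0.76 0" --pt "0 0.76 0" --pt "0 0.76 0" --pt "0 0.76 0" --pt "0 0.76 0" --pt "0 0.76 0" --pt "0 0 0" --pt "0 0 0" --pt "0 0 0" --roll '[0, 0, 0, 0, 0, 0, 0, 0, 0]'

```text
clock: 2.57
ee_pos: [0.5054, -0.0407, 0.231]
tcp_rot: [[0.991, 0.131, -0.001], [0.131, -0.991, 0.0], [-0.0, -0.0, -1.0]]
force: [-0.3, 0.1, -0.2]
gripper_width: 0.0852
grasp_force: 0.0
```

```bash
cat > seat.py <<'E'
from h import *
c=cam('wrist'); im=viewer.capture('wrist'); cv2.imwrite('pics/w1.png',im)
print(status.sense()['ee_pos'],c[2])
g=cv2.cvtColor(im,cv2.COLOR_BGR2HSV)
m=cv2.inRange(g,(0,0,0),(180,255,60)); cs,_=cv2.findContours(m,cv2.RETR_EXTERNAL,cv2.CHAIN_APPROX_NONE)
for k in cs:
    if cv2.contourArea(k)>1500:
        P=np.array([ray(c,p,0.021)[:2] for p in k[:,0]],np.float32)
        print('dark',cv2.contourArea(k),cv2.boundingRect(k),np.round(cv2.fitEllipse(P*1000)[0],1),np.round(cv2.fitEllipse(P*1000)[1],1))
m=cv2.inRange(g,(5,140,80),(20,255,255)); cs,_=cv2.findContours(m,cv2.RETR_EXTERNAL,cv2.CHAIN_APPROX_NONE)
k=max(cs,key=cv2.contourArea); r=cv2.boxPoints(cv2.minAreaRect(k)); q=cv2.approxPolyDP(k,6,True)[:,0]
print('tongue',q.tolist(),[ray(c,p,0.039)[:2].round(4).tolist() for p in q])
E
python3 seat.py
```

```text
[ 0.50540422 -0.04028657  0.23115836] [ 0.58776707 -0.03038809  0.37404771]
dark 53627.5 (0, 301, 640, 179) [203.9 -83.7] [297.3 896.6]
dark 2337.5 (286, 180, 59, 52) [502.7 -39.9] [57.6 62.2]
dark 4082.0 (22, 178, 83, 69) [456.2 229.9] [72.1 89.9]
dark 1827.5 (500, 173, 75, 69) [ 530.6 -278.8] [70.9 74.1]
tongue [[296, 136], [296, 177], [334, 179], [336, 136]] [[0.5714, -0.0121], [0.5323, -0.0165], [0.5354, -0.0544], [0.5764, -0.0502]]
```

View pics/w1.png

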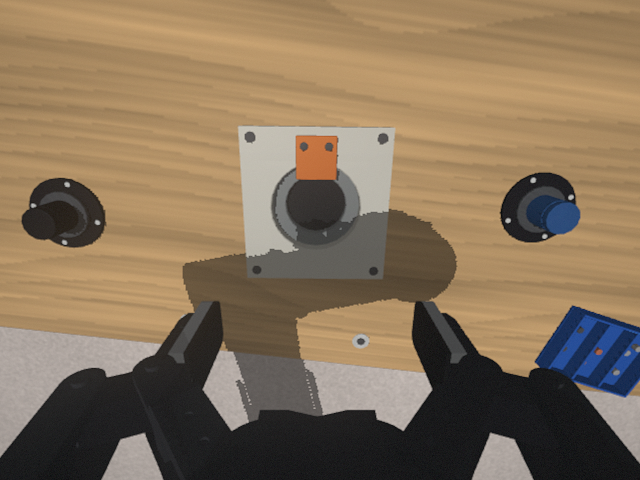

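>>> servo_tool --fingers '[100, 100, 100, 100, 100, 100, 100, 100, 100, 100, 100]' --pt "-0.16 0.76 0" --pt "0 0.76 0" --pt "0 0.76 0" --pt "0 0.76 0" --pt "0 0.76 0.5" --pt "0 0.76 0.5" --pt "0 0.76 0.5" --pt "0 0.76 0.5" --pt "0 0 0" --pt "0 0 0" --pt "0 0 0" --roll '[0, 0, 0, 0, 0, 0, 0, 0, 0, 0, 0]'

```text
clock: 3.53
ee_pos: [0.5316, -0.2819, 0.1517]
tcp_rot: [[0.991, 0.133, 0.0], [0.133, -0.991, -0.0], [0.0, 0.0, -1.0]]
force: [-0.4, 0.0, 0.3]
gripper_width: 0.0858
grasp_force: 0.0
```

```bash
cat > drv.py <<'E'
from h import *
c=cam('wrist'); im=viewer.capture('wrist'); cv2.imwrite('pics/w2.png',im)
g=cv2.cvtColor(im,cv2.COLOR_BGR2HSV)
m=cv2.inRange(g,(100,110,40),(130,255,255)); cs,_=cv2.findContours(m,cv2.RETR_EXTERNAL,cv2.CHAIN_APPROX_NONE)
for k in cs:
    if cv2.contourArea(k)>500:print('blue',cv2.contourArea(k),cv2.boundingRect(k))
m=cv2.inRange(g,(0,0,0),(180,255,50)); cs,_=cv2.findContours(m,cv2.RETR_EXTERNAL,cv2.CHAIN_APPROX_NONE)
for k in cs:
    if cv2.contourArea(k)>1500:print('dark',cv2.contourArea(k),cv2.boundingRect(k))
p=status.sense()['ee_pos']; print(p,proj(c,(*p[:2],0.044)),proj(c,(*p[:2],0.0)))
E
python3 drv.py
```

```text
blue 3773.5 (357, 342, 76, 89)
blue 749.5 (299, 225, 42, 35)
dark 53303.5 (0, 302, 640, 178)
dark 2286.0 (0, 184, 53, 66)
dark 9989.0 (454, 87, 118, 111)
dark 3290.0 (485, 0, 155, 54)
[ 0.5319508  -0.28171726  0.15248237] [315.99370286 231.68965975] [316.11729957 216.60292341]
```

View pics/w2.png

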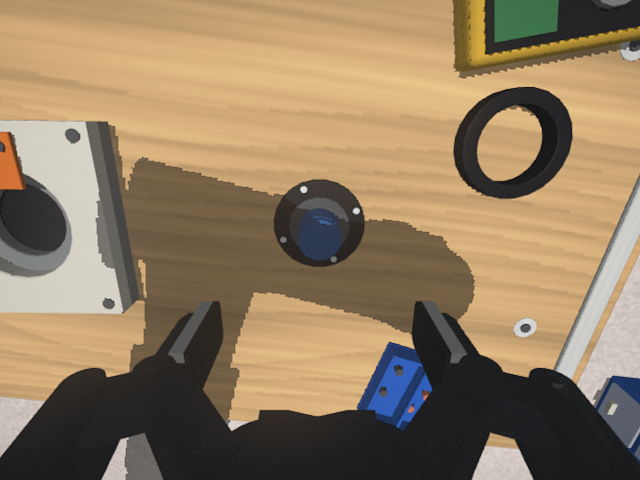

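>>> servo_tool --fingers '[100, 100, 100, 100, 100, 100, 100, 100, 0, 0, 0, 0, 0, 0, 0, 0]' --pt "-0.14 0.08 0" --pt "0 0 0.75" --pt "0 0 0.75" --pt "0 0 0.75" --pt "0 0 0.75" --pt "0 0 0.39" --pt "0 0 0" --pt "0 0 0" --pt "0 0 0" --pt "0 0 0" --pt "0 0 0" --pt "0 0 0" --pt "0 0 0" --pt "0 0 0" --pt "0 0 0" --pt "0 0 0" --roll '[0, 0, 0, 0, 0, 0, 0, 0, 0, 0, 0, 0, 0, 0, 0, 0]' --grip_force 30

```text
clock: 4.92
ee_pos: [0.528, -0.2865, 0.0194]
tcp_rot: [[0.991, 0.133, 0.005], [0.133, -0.991, -0.001], [0.005, 0.002, -1.0]]
force: [-1.8, 5.3, 10.4]
gripper_width: 0.0336
grasp_force: 36.0
```

```bash
python3 - <<'E'
from h import *
c=cam('wrist'); im=viewer.capture('wrist'); cv2.imwrite('pics/w3.png',im)
s=status.sense();print(s['force'],s['grasp_force'],s['gripper_width'])
E
```

```text
[-1.98182231  4.84781659 10.12172962] 35.97156111442018 0.03316783966693356
```

View pics/w3.png

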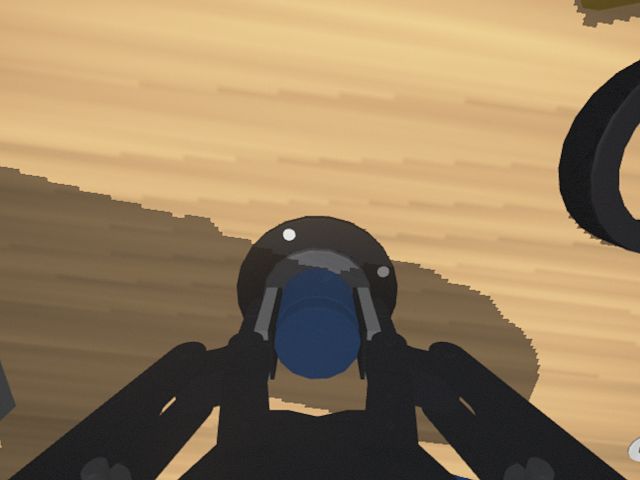

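>>> servo_tool --fingers '[0, 0, 0, 0, 0, 0, 0, 0, 0, 0, 0, 0, 0, 0, 0, 0]' --pt "0 0 -0.3" --pt "0 0 -0.5" --pt "0 0 -0.6" --pt "0 0 -0.6" --pt "0.38 -0.64 0" --pt "0.38 -0.64 0" --pt "0.38 -0.64 0" --pt "0.38 -0.64 0" --pt "0.38 -0.64 0" --pt "0.38 -0.64 0" --pt "0.38 -0.64 0" --pt "0.38 -0.64 0" --pt "0 0 0" --pt "0 0 0" --pt "0 0 0" --pt "0 0 0" --roll '[0, 0, 0, 0, 0, 0, 0, 0, 0, 0, 0, 0, 0, 0, 0, 0]'

```text
clock: 6.3
ee_pos: [0.6193, -0.0683, 0.0959]
tcp_rot: [[0.991, 0.131, -0.0], [0.131, -0.991, -0.0], [-0.0, 0.0, -1.0]]
force: [0.7, -0.2, -2.4]
gripper_width: 0.0329
grasp_force: 33.1
```

```bash
cat > look.py <<'E'
import sys
from h import *
n=sys.argv[1]
s=status.sense(); c=cam('wrist'); im=viewer.capture('wrist'); cv2.imwrite(f'pics/{n}.png',im)
g=cv2.cvtColor(im,cv2.COLOR_BGR2HSV)
m=cv2.inRange(g,(100,110,40),(130,255,255)); cs,_=cv2.findContours(m,cv2.RETR_EXTERNAL,cv2.CHAIN_APPROX_NONE)
k=max(cs,key=lambda k:cv2.contourArea(k)*(cv2.boundingRect(k)[1]>200))
print('blue',cv2.boundingRect(k))
p=s['ee_pos']; z=p[2]-0.019; print(np.round(p,4),np.round(s['force'],1),s['gripper_width'],'expect top centre',proj(c,(*p[:2],z+.044)),'flange +x edge',proj(c,np.array([*p[:2],z+.005])+.04*np.array(s['tcp_rot'])[:,0]))
E
python3 look.py w4
```

```text
blue (274, 269, 87, 109)
[ 0.6193 -0.0683  0.0959] [ 0.7 -0.2 -2.4] 0.032900947987278786 expect top centre [315.53950347 332.85022414] flange +x edge [315.82320105 214.4895439 ]
```

View pics/w4.png

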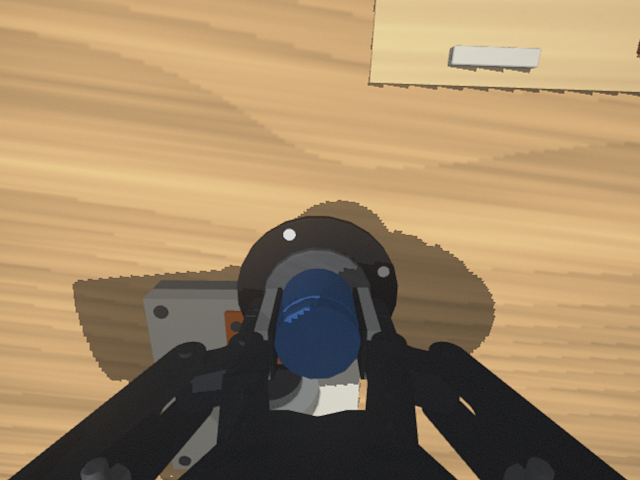

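>>> servo_tool --fingers '[0, 0, 0, 0, 0, 0, 0, 0]' --pt "0 0 0.35" --pt "0 0 0.35" --pt "0 0 0.25" --pt "0 0 0.05" --pt "0 0 0.05" --pt "0 0 0.05" --pt "0 0 0" --pt "0 0 0" --roll '[0, 0, 0, 0, 0, 0, 0, 0]'

```text
clock: 7.02
ee_pos: [0.6199, -0.0677, 0.0524]
tcp_rot: [[0.991, 0.132, 0.001], [0.132, -0.991, -0.0], [0.001, 0.0, -1.0]]
force: [-0.9, 0.0, -1.9]
gripper_width: 0.0333
grasp_force: 33.1
```

>>> servo_tool --fingers '[0, 0, 0, 0]' --pt "0 0 0.05" --pt "0 0 0.05" --pt "0 0 0" --pt "0 0 0" --roll '[0, 0, 0, 0]'

```text
clock: 7.35
ee_pos: [0.6196, -0.0676, 0.0476]
tcp_rot: [[0.991, 0.132, -0.0], [0.132, -0.991, -0.0], [-0.0, 0.0, -1.0]]
force: [-0.3, 0.3, -1.9]
gripper_width: 0.033
grasp_force: 33.1
```

```bash
python3 look.py w5
```

```text
blue (274, 269, 87, 109)
[ 0.6196 -0.0676  0.0476] [-0.3  0.3 -1.9] 0.032952638574078 expect top centre [315.53705686 332.8516479 ] flange +x edge [315.82540484 214.48719276]
```

>>> servo_tool --fingers '[0, 0, 0, 0, 0]' --pt "0 0 0.05" --pt "0 0 0.05" --pt "0 0 0.03" --pt "0 0 0" --pt "0 0 0" --roll '[0, 0, 0, 0, 0]'

```text
clock: 7.82
ee_pos: [0.6208, -0.0677, 0.0463]
tcp_rot: [[0.991, 0.133, 0.004], [0.133, -0.991, -0.001], [0.003, 0.002, -1.0]]
force: [-4.2, 2.2, 12.8]
gripper_width: 0.0334
grasp_force: 41.4
```

```bash
python3 look.py w6
```

```text
blue (274, 270, 87, 108)
[ 0.6208 -0.0677  0.0463] [-4.2  2.2 12.8] 0.03336346683892653 expect top centre [315.6333225  332.66947594] flange +x edge [315.7797529  214.58907999]
```

View pics/w6.png

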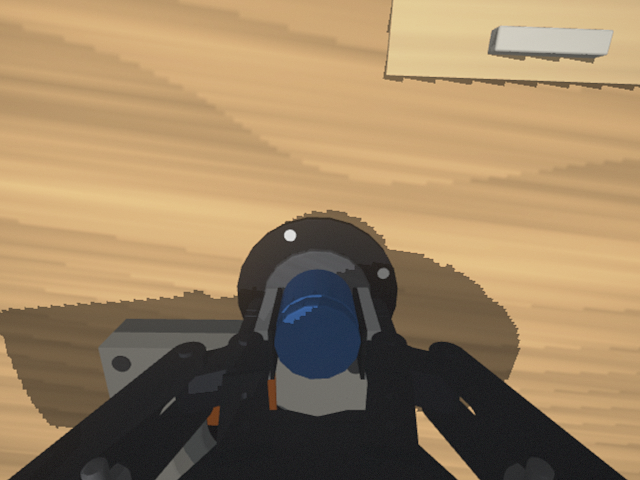

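>>> servo_tool --fingers '[0, 0, 0, 0, 0, 0]' --pt "0 0 0" --pt "0 0 0.05" --pt "0 0 0.05" --pt "0 0 0.05" --pt "0 0 0" --pt "0 0 0" --roll '[0, 0, 0, 0, 0, 0]' --grip_force 20

```text
clock: 8.37
ee_pos: [0.6231, -0.0678, 0.0428]
tcp_rot: [[0.991, 0.133, 0.009], [0.133, -0.991, -0.002], [0.009, 0.003, -1.0]]
force: [-1.8, 1.2, 17.4]
gripper_width: 0.033
grasp_force: 45.6
```

```bash
python3 look.py w7
```

```text
blue (274, 271, 87, 104)
[ 0.6231 -0.0678  0.0428] [-1.8  1.2 17.4] 0.03298899982525945 expect top centre [315.70938998 332.37304774] flange +x edge [315.74475263 214.75439129]
```

>>> servo_tool --fingers '[0, 0, 0, 0, 0, 0]' --pt "0 0 0.05" --pt "0 0 0.05" --pt "0 0 0.04" --pt "0 0 0" --pt "0 0 0" --pt "0 0 0" --roll '[0, 0, 0, 0, 0, 0]'

```text
clock: 8.92
ee_pos: [0.6245, -0.0678, 0.0387]
tcp_rot: [[0.991, 0.134, 0.013], [0.134, -0.991, -0.002], [0.013, 0.004, -1.0]]
force: [0.8, 1.5, 20.0]
gripper_width: 0.0335
grasp_force: 44.9
```

```bash
python3 look.py w8
```

```text
blue (275, 272, 86, 97)
[ 0.6245 -0.0678  0.0387] [ 0.8  1.5 20. ] 0.0334849673603632 expect top centre [315.75113585 332.1953611 ] flange +x edge [315.7258714 214.8529702]
```

View pics/w8.png

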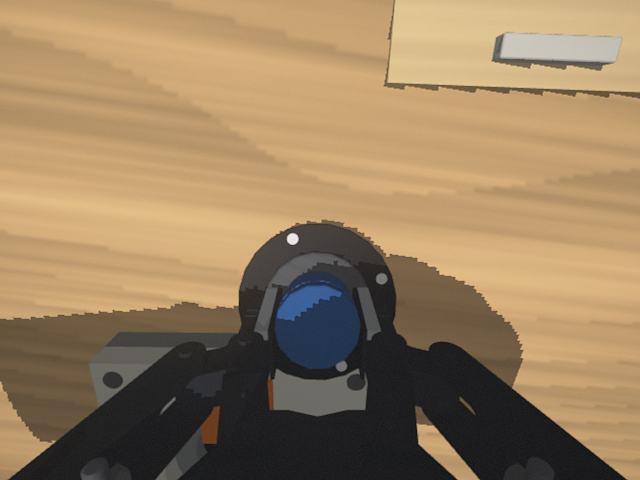

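```bash
cat > tilt.py <<'E'
from h import *
c=cam('wrist'); s=status.sense(); R=np.array(s['tcp_rot']); p=np.array(s['ee_pos'])
X,Z=R[:,0],-R[:,2]; g=p+Z*.019
def pt(th,x,z): # driver-frame x, z above underside ; pivot z=.038
    a=x; b=z-.038
    return proj(c,g+X*(a*np.cos(th)+b*np.sin(th))+Z*(b*np.cos(th)-a*np.sin(th)))[1].round(1)
for d in (0,6,9,12,15,18,21): t=np.radians(d); print(d,'flange+x',pt(t,.04,.005),'mag -x',pt(t,-.017,.044),'flange-x',pt(t,-.04,.005))
E
python3 tilt.py
```

```text
0 flange+x 214.5 mag -x 366.5 flange-x 351.9
6 flange+x 219.5 mag -x 368.0 flange-x 361.9
9 flange+x 222.2 mag -x 368.6 flange-x 367.0
12 flange+x 225.1 mag -x 369.0 flange-x 372.0
15 flange+x 228.2 mag -x 369.3 flange-x 377.0
18 flange+x 231.4 mag -x 369.5 flange-x 382.0
21 flange+x 234.7 mag -x 369.6 flange-x 387.1
```

```bash
cat > pose.py <<'E'
import sys
from h import *
from scipy.optimize import least_squares
def screws(im):
    g=cv2.cvtColor(im,cv2.COLOR_BGR2HSV); m=cv2.inRange(g,(0,0,110),(180,60,255)); m[:200]=0;m[395:]=0;m[:,:238]=0;m[:,398:]=0
    N,_,st,ce=cv2.connectedComponentsWithStats(m); return [ce[j].round(1) for j in range(1,N) if 40<st[j,4]<250 and max(st[j,2:4])<22]
if __name__=='__main__':
    k,_,_=cam('wrist'); H=np.array(viewer.camera_info('wrist')['hand_eye'])
    c=(k,H[:3,:3],H[:3,3])   # tool frame
    for n in sys.argv[1:]: print(n,[q.tolist() for q in screws(cv2.imread(f'pics/{n}.png'))])
    a=[ray(c,q,0.014)[:2] for q in screws(cv2.imread('pics/w4.png'))]; print('tool xy',np.round(a,4),'sep',np.linalg.norm(a[0]-a[1]))
    print('top face edges: flange+x', ray(c,(316,217),0.014).round(4),'mag -x',ray(c,(318,377.5),-0.025).round(4))
E
python3 pose.py w4 w6 w7 w8
```

```text
w4 [[289.0, 234.3], [383.1, 271.2]]
w6 [[289.6, 234.9], [382.7, 273.1]]
w7 [[291.1, 236.5], [382.0, 276.0]]
w8 [[292.3, 238.5], [381.3, 278.4], [341.2, 366.1]]
tool xy [[ 0.0298 -0.0133]
 [ 0.0098  0.0346]] sep 0.051902966146298475
top face edges: flange+x [0.0387 0.0001 0.014 ] mag -x [-0.0228  0.0011 -0.025 ]
```

```bash
cat > pnp.py <<'E'
import sys
from pose import *
k,_,_=cam('wrist'); H=np.array(viewer.camera_info('wrist')['hand_eye'])
r=.0367
for n in sys.argv[1:]:
    q=screws(cv2.imread(f'pics/{n}.png')); q=sorted(q,key=lambda v:v[1])
    O=np.array([[r,0,.005],[0,-r,.005],[-r,0,.005]]); q=np.array(q[:3])
    _,rv,tv=cv2.solveP3P(O[:,None],q[:,None].astype(float),k,None,flags=cv2.SOLVEPNP_P3P)
    for a,t in zip(rv,tv):
        R=H[:3,:3]@cv2.Rodrigues(a)[0]; o=H[:3,:3]@t.ravel()+H[:3,3]
        print(n,'axis(tool)',R[:,2].round(3),'tilt',np.degrees(np.arccos(-R[2,2])).round(1),'origin(tool)',o.round(4))
E
python3 pnp.py w8
```

```text
w8 axis(tool) [ 0.295 -0.017 -0.955] tilt 17.2 origin(tool) [-0.0104  0.0006  0.0196]
w8 axis(tool) [ 0.891  0.116 -0.439] tilt 64.0 origin(tool) [ 0.0012 -0.0018  0.0009]
```

>>> servo_tool --fingers '[0, 0, 0, 0, 0, 0, 0, 0, 0, 0, 0, 0, 0, 0]' --pt "0 0 -0.1" --pt "0 0 -0.3" --pt "0 0 -0.5" --pt "0 0 -0.5" --pt "-0.51 -0.18 0" --pt "-0.51 -0.18 0" --pt "-0.51 -0.18 0" --pt "-0.51 -0.18 0" --pt "-0.51 -0.18 0" --pt "-0.51 -0.18 0" --pt "0 0 0" --pt "0 0 0" --pt "0 0 0" --pt "0 0 0" --roll '[0, 0, 0, 0, 0, 0, 0, 0, 0, 0, 0, 0, 0, 0]' --grip_force 30

```text
clock: 10.13
ee_pos: [0.4929, -0.041, 0.0869]
tcp_rot: [[0.991, 0.131, -0.0], [0.131, -0.991, -0.0], [-0.0, 0.0, -1.0]]
force: [0.3, -0.2, -2.8]
gripper_width: 0.0334
grasp_force: 40.1
```

```bash
python3 look.py w9; python3 pnp.py w9
```

```text
blue (275, 271, 86, 98)
[ 0.4929 -0.041   0.0869] [ 0.3 -0.2 -2.8] 0.03341862265520495 expect top centre [315.54106733 332.86202936] flange +x edge [315.82296315 214.48208432]
w9 axis(tool) [ 0.297 -0.139 -0.945] tilt 19.2 origin(tool) [-0.0105  0.0012  0.0213]
w9 axis(tool) [ 0.889  0.12  -0.442] tilt 63.8 origin(tool) [ 0.0015 -0.0017  0.0012]
```

View pics/w9.png

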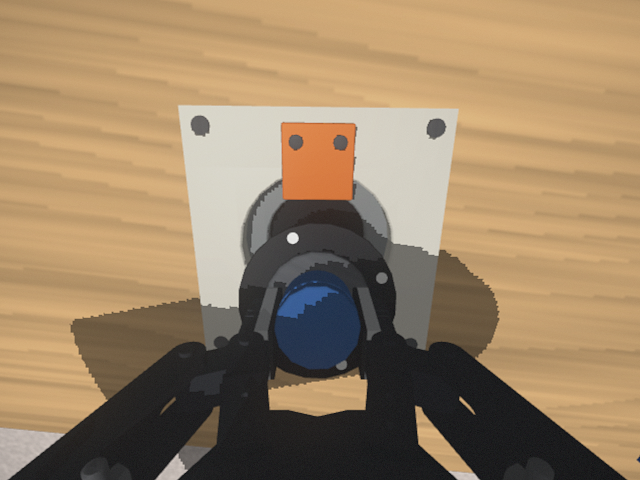

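```bash
python3 - <<'E'
from h import *
c=cam('wrist'); s=status.sense(); R=np.array(s['tcp_rot']);p=np.array(s['ee_pos'])
for z,uv in [(.032,(282.5,199)),(.032,(354,200)),(.032,(281.5,123)),(.032,(355.5,123.5)),(.028,(179,106)),(.028,(458,109)),(.028,(241.5,240)),(.028,(390,240))]:
    P=ray(c,uv,z); print(uv,P.round(4),(R.T@(P-p)).round(4)[:2])
E
```

```text
(282.5, 199) [ 0.5284 -0.016   0.032 ] [ 0.0385 -0.0202]
(354, 200) [ 0.5335 -0.0587  0.032 ] [0.0379 0.0229]
(281.5, 123) [ 0.5715 -0.0111  0.032 ] [ 0.0819 -0.0194]
(355.5, 123.5) [ 0.5768 -0.0522  0.032 ] [0.0816 0.0221]
(179, 106) [0.5729 0.0473 0.028 ] [ 0.0909 -0.0771]
(458, 109) [ 0.5921 -0.1087  0.028 ] [0.0894 0.0801]
(241.5, 240) [0.4974 0.0077 0.028 ] [ 0.0108 -0.0477]
(390, 240) [ 0.5099 -0.0865  0.028 ] [0.0109 0.0473]
```

```bash
python3 - <<'E'
from h import *
i=viewer.camera_info('wrist'); k=K(i); H=np.array(i['hand_eye'])
X=np.array([.991,.132,0]);Y=np.array([.132,-.991,0]);R=np.c_[X,Y,[0,0,-1]]
print(k,H.round(3).tolist())
def C(p): return (k,R@H[:3,:3],np.array(p)+R@H[:3,3])
def edge(c,a,b,ax):
    f=ray(c,a,0.)@ax
    for z in (.024,.028,.032,.036,.040): print(z,round((ray(c,b,z)@ax-f)*1000,1),end=' | ')
    print(np.round(f,4))
edge(C((.6193,-.0683,.0959)),(158,282),(145,297),X)
edge(C((.6208,-.0677,.0463)),(127,320),(99,349),X)
edge(C((.532,-.282,.152)),(143,300),(124,312),Y)
# crops scaled for the one view
a=cv2.imread('pics/w6.png')[300:380,80:260]; b=cv2.imread('pics/w4.png')[270:330,120:280]; d=cv2.imread('pics/w2.png')[110:330,60:180]
g=lambda im,s:cv2.resize(im,None,fx=s,fy=s,interpolation=cv2.INTER_CUBIC)
out=np.zeros((600,800,3),np.uint8)
for im,x,y,s in ((a,0,0,2.7),(b,0,250,2.9),(d,500,0,2.4)):
    q=g(im,s); out[y:y+q.shape[0],x:x+q.shape[1]]=q[:600-y,:800-x]
cv2.imwrite('pics/m.png',out)
E
```

```text
[[334.82649561   0.         317.01457451]
 [  0.         334.82649561 235.16115737]
 [  0.           0.           1.        ]] [[0.001, -0.946, -0.323, 0.083], [1.0, 0.001, 0.0, 0.001], [0.0, -0.323, 0.946, -0.143], [0.0, 0.0, 0.0, 1.0]]
0.024 0.1 | 0.028 2.3 | 0.032 4.6 | 0.036 6.8 | 0.04 9.1 | 0.5669
0.024 -4.2 | 0.028 -1.1 | 0.032 2.0 | 0.036 5.1 | 0.04 8.1 | 0.5659
0.024 -5.6 | 0.028 -3.0 | 0.032 -0.4 | 0.036 2.3 | 0.04 4.9 | 0.1769
```

View pics/m.png

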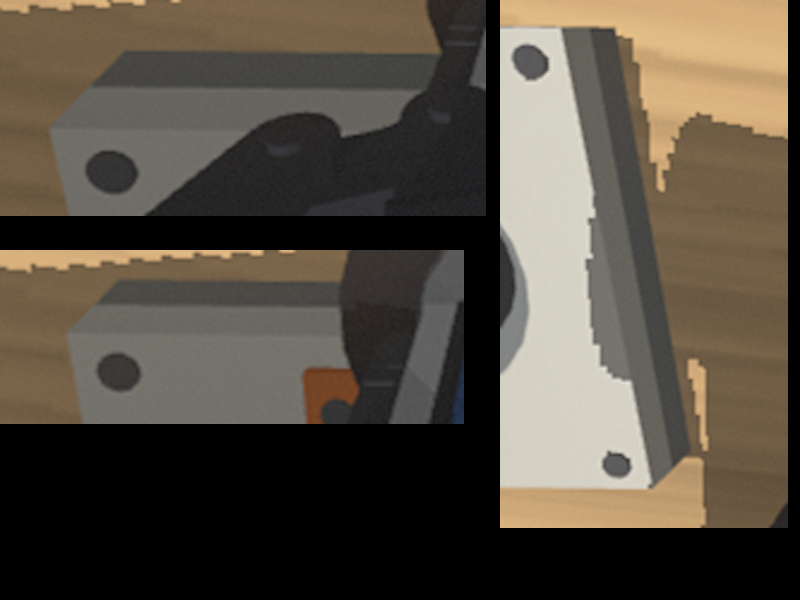

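>>> servo_tool --fingers '[0, 0, 0, 0, 0, 0, 0]' --pt "0 0 0.3" --pt "0 0 0.3" --pt "0 0 0.2" --pt "0 0 0.1" --pt "0 0 0.05" --pt "0 0 0" --pt "0 0 0" --roll '[0, 0, 0, 0, 0, 0, 0]'

```text
clock: 10.77
ee_pos: [0.4928, -0.0409, 0.0491]
tcp_rot: [[0.991, 0.132, 0.0], [0.132, -0.991, -0.0], [0.0, 0.0, -1.0]]
force: [0.3, -0.1, -1.5]
gripper_width: 0.0331
grasp_force: 40.1
```

```bash
python3 look.py w10; python3 pnp.py w10
```

```text
blue (275, 271, 86, 99)
[ 0.4928 -0.0409  0.0491] [ 0.3 -0.1 -1.5] 0.03305154737476511 expect top centre [315.55140771 332.82950752] flange +x edge [315.81846163 214.49984235]Traceback (most recent call last):
  File "pnp.py", line 8, in <module>
    _,rv,tv=cv2.solveP3P(O[:,None],q[:,None].astype(float),k,None,flags=cv2.SOLVEPNP_P3P)
            ~~~~~~~~~~~~^^^^^^^^^^^^^^^^^^^^^^^^^^^^^^^^^^^^^^^^^^^^^^^^^^^^^^^^^^^^^^^^^
cv2.error: OpenCV(4.12.0) /io/opencv/modules/calib3d/src/solvepnp.cpp:434: error: (-215:Assertion failed) npoints == std::max(ipoints.checkVector(2, CV_32F), ipoints.checkVector(2, CV_64F)) in function 'solveP3P'
```

>>> servo_tool --fingers '[0, 0, 0, 0, 0, 0, 0, 0]' --pt "0 0 0.07" --pt "0 0 0" --pt "0.075 0 0" --pt "0.075 0 0" --pt "0.075 0 0" --pt "0.075 0 0" --pt "0 0 0" --pt "0 0 0" --roll '[0, 0, 0, 0, 0, 0, 0, 0]'

```text
clock: 11.48
ee_pos: [0.5046, -0.0393, 0.046]
tcp_rot: [[0.991, 0.132, -0.0], [0.132, -0.991, -0.0], [-0.0, 0.0, -1.0]]
force: [0.3, 0.3, -1.4]
gripper_width: 0.0334
grasp_force: 40.1
```

```bash
python3 look.py w11; python3 pose.py w10 w11|head -2
```

```text
blue (275, 279, 86, 90)
[ 0.5046 -0.0393  0.046 ] [ 0.3  0.3 -1.4] 0.0334210339330047 expect top centre [315.5403598  332.86044892] flange +x edge [315.82356335 214.48259293]
w10 [[292.3, 237.6], [381.3, 277.6]]
w11 [[381.3, 277.5]]
```

>>> servo_tool --fingers '[0, 0, 0, 0, 0, 0, 0, 0]' --pt "0 0 0" --pt "0 0 0.05" --pt "0 0 0.05" --pt "0 0 0.05" --pt "0 0 0.05" --pt "0 0 0.05" --pt "0 0 0" --pt "0 0 0" --roll '[0, 0, 0, 0, 0, 0, 0, 0]' --grip_force 20

```text
clock: 12.2
ee_pos: [0.505, -0.0403, 0.0404]
tcp_rot: [[0.991, 0.132, 0.002], [0.132, -0.991, -0.002], [0.002, 0.003, -1.0]]
force: [-13.4, 0.2, 20.4]
gripper_width: 0.0338
grasp_force: 38.0
```

```bash
python3 look.py w12; python3 pose.py w12|head -1
```

```text
blue (274, 283, 87, 91)
[ 0.505  -0.0403  0.0404] [-13.4   0.2  20.4] 0.03383379479717711 expect top centre [315.68976357 332.75604699] flange +x edge [315.75060712 214.54234622]
w12 []
```

>>> servo_tool --fingers '[0, 0, 0, 0, 0, 0]' --pt "-0.03 0 0.05" --pt "-0.03 0 0.05" --pt "0 0 0.05" --pt "0 0 0" --pt "0 0 0" --pt "0 0 0" --roll '[0, 0, 0, 0, 0, 0]'

```text
clock: 12.75
ee_pos: [0.5025, -0.0408, 0.0337]
tcp_rot: [[0.991, 0.132, 0.002], [0.132, -0.991, -0.003], [0.001, 0.003, -1.0]]
force: [-11.6, -1.8, 17.6]
gripper_width: 0.0329
grasp_force: 39.6
```

```bash
python3 look.py w13; python3 pose.py w13|head -1
```

```text
blue (275, 276, 86, 106)
[ 0.5025 -0.0408  0.0337] [-11.6  -1.8  17.6] 0.03286129050210596 expect top centre [315.69618537 332.77453453] flange +x edge [315.74677264 214.53293141]
w13 []
```

>>> servo_tool --fingers '[0, 0, 0, 0, 0]' --pt "0 0 0.05" --pt "0 0 0.025" --pt "0 0 0" --pt "0 0 0" --pt "0 0 0" --roll '[0, 0, 0, 0, 0]'

```text
clock: 13.22
ee_pos: [0.503, -0.0409, 0.0333]
tcp_rot: [[0.991, 0.132, 0.003], [0.133, -0.991, -0.003], [0.003, 0.003, -1.0]]
force: [-18.6, -1.1, 31.9]
gripper_width: 0.0328
grasp_force: 46.0
```

```bash
cat > fl.py <<'E'
import sys
from h import *
import os
# flange/screw cues: bright small blobs anywhere near the driver
for n in sys.argv[1:]:
    im=cv2.imread(f'pics/{n}.png'); g=cv2.cvtColor(im,cv2.COLOR_BGR2HSV); m=cv2.inRange(g,(0,0,95),(180,70,255))
    N,_,st,ce=cv2.connectedComponentsWithStats(m[200:395,230:405])
    print(n,[(st[j,4],(ce[j]+[230,200]).round(1).tolist()) for j in range(1,N) if st[j,4]>25],
      'column u=318 V:',g[200:400:6,318,2].tolist())
E
python3 look.py w14; python3 fl.py w13 w14
```

```text
blue (275, 276, 86, 106)
[ 0.503  -0.0409  0.0333] [-18.6  -1.1  31.9] 0.0328122374104337 expect top centre [315.73634975 332.70805669] flange +x edge [315.7277979  214.56991236]
w13 [(np.int32(2073), [245.5, 231.5]), (np.int32(2083), [386.2, 225.7]), (np.int32(82), [383.2, 275.6]), (np.int32(1471), [317.9, 386.7])] column u=318 V: [203, 204, 203, 203, 201, 200, 201, 199, 156, 74, 82, 86, 76, 74, 74, 74, 67, 62, 64, 73, 73, 72, 72, 76, 74, 73, 72, 73, 72, 71, 73, 101, 102, 101]
w14 [(np.int32(1367), [245.4, 219.1]), (np.int32(2109), [386.3, 226.1]), (np.int32(707), [244.8, 257.0]), (np.int32(85), [383.1, 275.6]), (np.int32(1365), [318.2, 387.2])] column u=318 V: [204, 204, 204, 202, 201, 201, 200, 200, 200, 74, 83, 82, 77, 74, 75, 74, 67, 72, 65, 77, 73, 71, 71, 73, 72, 73, 71, 72, 72, 72, 72, 102, 102, 103]
```

>>> servo_tool --fingers '[0, 0, 0, 0, 0]' --pt "0 0 -0.05" --pt "0 0 -0.05" --pt "0 0 -0.03" --pt "0 0 0" --pt "0 0 0" --roll '[0, 0, 0, 0, 0]'

```text
clock: 13.68
ee_pos: [0.5029, -0.0399, 0.0335]
tcp_rot: [[0.991, 0.132, 0.002], [0.132, -0.991, -0.001], [0.002, 0.001, -1.0]]
force: [-2.6, -1.3, 6.4]
gripper_width: 0.0332
grasp_force: 39.1
```

```bash
python3 look.py w15; python3 fl.py w15|cut -c1-200
```

```text
blue (275, 277, 86, 105)
[ 0.5029 -0.0399  0.0335] [-2.6 -1.3  6.4] 0.03322278234773594 expect top centre [315.58887408 332.74849338] flange +x edge [315.80051826 214.54542504]
w15 [(np.int32(2077), [246.6, 229.3]), (np.int32(2002), [387.0, 226.0]), (np.int32(84), [383.2, 275.5]), (np.int32(1398), [317.4, 387.1])] column u=318 V: [203, 203, 203, 203, 203, 199, 200, 199, 196,
```

>>> servo_tool --fingers '[60, 100, 100, 100, 100, 100, 100, 100, 100, 100, 100, 100, 100, 100, 100, 100]' --pt "0 0 0" --pt "0 0 0" --pt "0 0 0" --pt "0 0 0" --pt "0 0 0" --pt "0 0 0" --pt "0 0 0" --pt "0 0 0" --pt "0 0 -0.5" --pt "0 0 -0.75" --pt "0 0 -0.75" --pt "0 0 -0.75" --pt "0 0 -0.5" --pt "0 0 0" --pt "0 0 0" --pt "0 0 0" --roll '[0, 0, 0, 0, 0, 0, 0, 0, 0, 0, 0, 0, 0, 0, 0, 0]'

```text
clock: 15.07
ee_pos: [0.5017, -0.0395, 0.1615]
tcp_rot: [[0.991, 0.132, -0.001], [0.132, -0.991, 0.0], [-0.001, -0.0, -1.0]]
force: [0.2, 0.2, -0.9]
gripper_width: 0.0851
grasp_force: 0.0
```

```bash
sed -i 's/m\[:200\]=0;.*$/m[:90]=0;m[395:]=0;m[:,:215]=0;m[:,420:]=0/' pose.py
python3 - <<'E'
from h import *
from pose import screws
c=cam('wrist'); s=status.sense(); im=viewer.capture('wrist'); cv2.imwrite('pics/w16.png',im)
R=np.array(s['tcp_rot']);p=np.array(s['ee_pos']); print(p,s['gripper_width'])
for q in screws(im): print('screw',q,(R.T@(ray(c,q,.019)-p)).round(4)[:2])
g=cv2.cvtColor(im,cv2.COLOR_BGR2HSV); m=cv2.inRange(g,(100,110,30),(130,255,255)); N,_,st,ce=cv2.connectedComponentsWithStats(m)
for j in range(1,N):
    if st[j,4]>300: print('blue',st[j],ce[j].round(1))
m=cv2.inRange(g,(5,140,60),(20,255,255)); N,_,st,ce=cv2.connectedComponentsWithStats(m); j=1+np.argmax(st[1:,4]); print('tongue',st[j])
# predictions for a level driver at the seat
S=np.array([.5035,-.0395,.014]); ux=np.array([.9925,.122,0])
print('pred magnet bottom,top centre',proj(c,S+[0,0,.01]),proj(c,S+[0,0,.044]),'flange -x',proj(c,S-.04*ux+[0,0,.005]))
print('V col 318',g[150:330:5,318,2].tolist())
for n in ('top','scene'):
    cc=cam(n); im=viewer.capture(n); g=cv2.cvtColor(im,cv2.COLOR_BGR2HSV); m=cv2.inRange(g,(100,110,40),(130,255,255)); N,_,st,ce=cv2.connectedComponentsWithStats(m)
    cv2.imwrite(f'pics/{n}1.png',im)
    for j in range(1,N):
        if 60<st[j,4]<600: print(n,st[j],ce[j].round(1),'@.05',ray(cc,ce[j],.051).round(4))
E
```

```text
[ 0.50173857 -0.0395035   0.16146487] 0.0851422640456976
screw [369.7 377.6] [-0.1731  0.0563]
blue [ 296  212   45   45 1417] [317.7 234.2]
blue [ 582  338   58   94 3502] [618.  386.7]
tongue [ 293  135   52   55 2626]
pred magnet bottom,top centre [316.6474068  219.29076159] [316.58221801 231.52950164] flange -x [316.21322246 259.39989292]
V col 318 [199, 199, 198, 198, 197, 194, 196, 193, 54, 84, 82, 74, 75, 72, 131, 130, 129, 127, 126, 113, 70, 71, 32, 62, 90, 99, 100, 100, 99, 98, 100, 100, 95, 96, 98, 103]
top [336 227  17  15 171] [343.6 234.1] @.05 [ 0.5053 -0.0392  0.051 ]
scene [286 215  18  22 293] [294.7 225.2] @.05 [ 0.5049 -0.0411  0.051 ]
scene [419 350  21  22 358] [428.8 360.4] @.05 [0.5989 0.3332 0.051 ]
```

```bash
python3 - <<'E'
from h import *
c=cam('wrist'); im=cv2.imread('pics/w16.png'); k=c[0]
g=cv2.cvtColor(im,cv2.COLOR_BGR2HSV); q=[]
for t in (80,100,130):
    m=cv2.inRange(g,(0,0,t),(180,80,255)); N,_,st,ce=cv2.connectedComponentsWithStats(m)
    print(t,[(int(st[j,4]),ce[j].round(1).tolist()) for j in range(1,N) if 8<st[j,4]<120 and 260<ce[j][0]<375 and 170<ce[j][1]<275])
d=cv2.inRange(g[:,:,2],0,60)
for v in (215,225,235,245,255): 
    r=g[v,240:400,2]; print(v,r[::4].tolist())
E
```

```text
80 [(45, [355.6, 207.9]), (11, [345.6, 223.2]), (39, [280.8, 235.8]), (24, [331.7, 256.9])]
100 [(42, [355.7, 208.0]), (31, [280.7, 235.5]), (13, [331.6, 256.6]), (45, [362.7, 265.2])]
130 [(13, [289.6, 181.6]), (33, [355.6, 208.1]), (25, [280.7, 235.8])]
215 [194, 194, 193, 195, 194, 193, 85, 72, 56, 59, 58, 56, 62, 81, 83, 78, 78, 105, 73, 73, 74, 62, 81, 68, 51, 81, 80, 51, 50, 52, 50, 94, 120, 151, 187, 190, 189, 189, 189, 189]
225 [192, 192, 192, 193, 193, 185, 90, 101, 69, 58, 55, 53, 77, 78, 79, 113, 129, 128, 130, 130, 128, 126, 126, 126, 92, 52, 50, 66, 47, 38, 39, 62, 69, 92, 102, 101, 101, 103, 102, 103]
235 [191, 190, 192, 190, 191, 190, 116, 77, 122, 49, 196, 116, 53, 52, 103, 128, 128, 130, 128, 128, 125, 125, 125, 125, 127, 79, 53, 36, 38, 40, 39, 68, 87, 100, 102, 100, 101, 99, 100, 103]
245 [191, 189, 192, 190, 189, 188, 188, 109, 87, 125, 46, 44, 40, 42, 43, 128, 128, 132, 67, 113, 122, 130, 63, 113, 67, 33, 32, 32, 33, 57, 67, 87, 99, 101, 100, 99, 102, 100, 99, 99]
255 [188, 188, 190, 190, 188, 188, 186, 186, 141, 89, 88, 69, 65, 42, 39, 37, 39, 59, 74, 70, 68, 131, 43, 104, 38, 38, 34, 66, 73, 86, 96, 98, 99, 100, 103, 102, 101, 100, 100, 101]
```

```bash
python3 - <<'E'
from h import *
k,Rw,o=cam('wrist'); r=.035
O=np.array([[r,0,.005],[0,-r,.005],[-r,0,.005]])
for C in ((331.6,256.7),(331.6,257.7),(331.6,255.7)):
    q=np.array([(355.6,208.0),C,(280.7,235.7)])
    _,rv,tv=cv2.solveP3P(O[:,None],q[:,None],k,None,flags=cv2.SOLVEPNP_P3P)
    for a,t in zip(rv,tv): print((Rw@cv2.Rodrigues(a)[0][:,2]).round(3),(o+Rw@t.ravel()).round(4))
E
```

```text
[0.653 0.23  0.722] [ 0.4975 -0.0426  0.0189]
[-0.002  0.007  1.   ] [ 0.501  -0.0409  0.0192]
[0.604 0.212 0.768] [ 0.4977 -0.0425  0.0186]
[0.07  0.031 0.997] [ 0.5005 -0.0411  0.0188]
[0.691 0.245 0.68 ] [ 0.4974 -0.0427  0.0192]
[-0.063 -0.013  0.998] [ 0.5014 -0.0408  0.0196]
```

The driver is level: the axis from the screw heads is (0, 0.007, 1). Its centre is within about 3 mm of the seat and the gripper is clear.

```bash
python3 -c "
from station import workorder; print(workorder.close_job())"
```

```text
the job is handed in; nothing more can be done
None
```

I fitted the blue-magnet driver in the recess with its edge under the orange tongue, released it and handed the job in. My last camera check showed it level and about 3 mm from the seat centre. The gripper never went near the other two drivers, and no verdict came back at hand-in.

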